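# Seat the centrifuge rotor on its splined drive

### The job

Take the tube rotor from its stand by the blue handle and put it on the drive of the open centrifuge: rock it gently back and forth about the shaft until the splines mesh, then ease it down until it is fully home. With the splines engaged, turn rotor and drive together until the handle bar lines up with the two red marks on the deck, then let go. Never load the drive with more than 45 N, and leave the tube rack and the bowl lid where they are.

Things in the scene. Friction and masses are not known exactly. Their poses are not given: they have to be found in the camera images.
- rotor_handle (a point): Grasp here: middle of the blue bar handle on the silver tube rotor. Bar 56 mm long (point x), 20 mm wide (y), 40 mm tall; below it, 20 mm under the point, a flat dark hub cap 52 mm across, then the disc, 116 mm across and 36 mm tall. Rotor 0.4 to 0.75 kg; flat underside 66 mm below the point. z up
- rotor_foot (a point): Centre of the rotor's underside, 66 mm below rotor_handle, same axes. A blind bore 40 mm deep opens down here, root circle 45 mm across, with four straight inward teeth (12.2 mm wide, tip circle 31 mm across) in its lowest 16 mm; they lie 45 deg either side of the bar direction
- seat (a point): On the drive axis, top of the drive's seat flange (60 mm across), 75 mm above the bench; the rotor's underside rests here when home. Axes fixed to the machine, not to the turning drive: x is the line through the red deck marks, z up. It turns either way against a steady brake of 0.2 Nm; pressing with 5 to 10 N while rocking does not drag it along
- tooth_tops (a point): 22 mm above seat: tops of the drive's four straight teeth (12.2 mm wide, outer circle 42 mm). Unmeshed, the rotor's underside stops here; meshed within about 0.04 rad of true it drops past. The drive's angle is not measured and differs each time (repeats every 90 deg); at the start it never meshes with the bar on the marks. Find it by feel
- nose (a point): Tip of the drive, 38 mm above seat: a taper from 9 mm across here to 29 mm across 8 mm lower, then a plain round pilot 29 mm across down to the tooth tops. Taper and pilot centre the rotor's bore to about 1 mm
- centrifuge: White bench centrifuge fixed to the bench, deck 130 mm high, open round bowl 178 mm across and 85 mm deep. Origin on the drive axis at bench height; body spans -135 to +165 mm in x, 135 mm either side in y; red marks on the deck at both ends of the bowl along x. The drive is part of it
- stand: Fixed black round pad with a grey foot, 104 mm across and 30 mm tall, on which the rotor waits. Origin at its underside
- tube_rack: Small orange rack with red-capped tubes, 54 x 142 mm, 88 mm tall with tubes, loose; leave alone. Origin at the centre of its underside, y along its length
- bowl_lid: Round grey bowl lid with a black knob, 196 mm across, 32 mm tall, lying loose on the bench; leave alone. Origin at the centre of its underside
Things that resemble listed ones, but are neither listed nor needed, are in the scene too. Leave any purple or yellow look-alike of the stand alone.

How it is judged:
By the outcome, as a careful person would: the job done as asked, in the order asked, and still so for the second after the job is handed in, with the robot touching nothing.
It also fails if it takes over 72 s, if anything falls off the work surface, if the arm or the gripper's body presses on something with over 40 N, if the wrist force passes 120 N, or if a joint passes its speed limit or range.

### The arm

A 6-joint arm with a two-finger parallel gripper is mounted at the origin on the work surface. World frame = base frame: x ahead of the robot, y to its left, z up, the work surface at z = 0. Lengths are in m, angles in rad, forces in N, time in s.
With the tool pointing down it reaches from about 0.35 to 0.975 m from the base axis. Payload 4.9 kg.
Tool frame: the origin (TCP) lies midway between the tips of the shut fingers; the grasp point (between the pads) lies 19 mm behind it; z points along the fingers, y is the direction in which the jaws open and shut (so a half turn about z gives the same grasp; the last joint's range is limited). The gripper opens to 85 mm and grips with 20 to 120 N. Pads are 22 mm wide; open, the fingers measure 114 mm over their backs; the gripper's body (76 mm by 85 mm) begins 54 mm behind the grasp point. The pads swing forward as they close: fully open they stand 13 mm farther back than shut.
Start: joints at [1.16, 0.053, 1.613, -0, 1.476, -0.119], TCP at [0.18, 0.599, 0.231] pointing down, gripper open.
Joint ranges: [-3.01, 3.01], [-1.01, 2.22], [0.06, 2.58], [-1.02, 4.17], [0.09, 2.62], [-3.14, 3.14]. Speed limits (rad/s): [2.57, 2.57, 3.14, 3.14, 3.14, 3.14].

### API

Orientations are given as a unit quaternion [w, x, y, z].
In Python, from plant import state, grab_frame, camera_info, job_done, cut_out gives the robot as it stands.
- The arm moves only by the tool step_arm, never from a script. Its argument "moves" is a list of rows, each a list of 7 numbers: the shift along the tool's x, y, z in m, then the turn, a rotation vector about the tool's x, y, z in rad, then the finger opening in m, from 0 to 0.0854. A call has 1 to 8 rows; each row shifts and turns the commanded pose from where the row before left it, along the tool's axes as they then stand; what a row does not reach is not made up. A row lasts 1/10 s, in which the tool goes at most 50 mm and 8.59 degrees, less where a joint would pass 70% of its speed; a pose out of reach is approached as far as the arm can. A call is refused whole if a number of a shift passes 0.05 or a number of a turn 0.15, either way. A call with a gripper value outside its range is refused whole. The fingers move at their own pace and stop on an object; the grip force is fixed at half the most. Time passes only in rows, so rows that do not move let the fingers close. It gives the time, the measured TCP pose, the force and the opening at its end, in the units of the state.
- state(): the state, without advancing time (a new reading comes with each control period).
- grab_frame(name): name is "scene" or "top" or "wrist"; returns (picture, depth): 384x512x3 uint8, red, green, blue; 384x512 float32, m along the optical axis (not along the pixel's ray), 0 where there is no reading.
- camera_info(name): a dict with "intrinsics" (3x3 intrinsics, pixels), "world_from_camera" (4x4, takes a point from camera to world coordinates). Camera axes: x right, y down, z forward; pixel columns grow to the right and rows downward; lengths in m; the calibration is good to about 2 mm. A picture is of the moment at which its call begins: read the wrist's pose just before it. camera_info takes no time and is no camera call; for the wrist camera it gives the pose at the moment of the call.
- job_done(): hands the job in, once; it reports no verdict.
Trained networks look in the newest picture that a camera, given by its name, has taken for a name from the list of things; names that differ only in an ending like _2 or _b are one class to them, and where a whole thing is asked for, a point or a joint stands for the part that bears it (a point fixed in the world has none). Each returns a list of dicts, best first, with "conf" (0 to 1); they miss things now and then, are a little off and sometimes report something else, mostly with a low value. They report only what shows in the picture. A call takes as long as a camera call. They do not tell look-alikes from the thing itself.
- cut_out(camera, query): "mask" (384x512 bool, what is visible of it) and "point" ([column, row] in pixels, amid what is visible of it).
The state is a dict: "time": time; "joint_pos": joint angles; "joint_vel": joint speeds; "joint_efforts": joint torques, N m; "tool_pos": TCP position; "tool_rot": TCP orientation; "contact_force": force on the tool from outside, world axes, zero at the start; "ft_torque": the same for the moment, N m; "gripper_width": opening from 0.0 (shut) to 1.0 (fully open).
Only numpy, scipy, OpenCV 4.12 (cv2) and the standard library are available. Lean on these libraries where they do the work, as an engineer would, in place of code of your own. Each camera call takes 0.05 s, during which the arm holds its last target.

## Working session

There is one attempt and no reset: what is moved stays moved. The work goes in short steps, Python scripts to look and compute and a tool call to move; the robot and the scene stay as the last step left them, time stands still between calls to the robot, and variables do not carry over. Pictures are saved under pics/ and viewed, and the job is handed in when it is done.

Besides the shell and the picture viewer there is one more tool, called after "Request:" by a JSON object that holds its "api" and its "payload". step_arm: Moves the arm, as the interface text tells. Its arguments: {"type":"object","properties":{"moves":{"type":"array"}},"required":["moves"]}

```bash
mkdir -p pics; ls; python3 - <<'E'
from plant import *
import cv2, numpy as np
print(state())
for n in ["scene","top"]:
    p,d=grab_frame(n); cv2.imwrite(f"pics/{n}0.png",p[:,:,::-1]); np.save(f"{n}0.npy",d)
    c=camera_info(n); print(n,np.round(c["intrinsics"],1).tolist(),np.round(c["world_from_camera"],3).tolist())
    for q in ["rotor_handle","centrifuge","stand","nose"]:
        print(q,[(round(r["conf"],2),[round(float(v)) for v in r["point"]],int(r["mask"].sum())) for r in cut_out(n,q)])
E
```

```text
pics
{'time': 0.0, 'joint_pos': array([ 1.16001613e+00,  5.33819257e-02,  1.61428246e+00,  1.98503354e-06,
        1.47599589e+00, -1.18976057e-01]), 'joint_vel': array([-1.64890307e-03, -8.08257982e-05,  1.86338375e-03,  3.80797156e-04,
       -1.73049784e-04, -7.90028449e-04]), 'joint_efforts': array([-1.76351892e-03, -3.93672037e+01, -3.70175171e+01, -3.19653427e-04,
        6.92753558e-03, -1.20543584e-05]), 'tool_pos': array([0.17953692, 0.59801383, 0.23005437]), 'tool_rot': array([-2.71596121e-04,  1.45384991e-01,  9.89374618e-01, -9.97495857e-04]), 'contact_force': array([ 0.42375773, -0.42523731, -0.22177973]), 'ft_torque': array([-0.01386283,  0.00939253,  0.01955304]), 'gripper_width': 0.9967838261578355}
scene [[415.1, 0.0, 252.6], [0.0, 415.1, 198.0], [0.0, 0.0, 1.0]] [[0.055, 0.574, -0.817, 1.397], [0.998, -0.046, 0.034, -0.097], [-0.018, -0.818, -0.575, 0.714], [0.0, 0.0, 0.0, 1.0]]
rotor_handle [(0.88, [201, 212], 1351)]
centrifuge [(0.64, [365, 202], 11957)]
stand [(0.86, [134, 227], 1483), (0.85, [199, 234], 590), (0.71, [230, 189], 929)]
nose [(0.56, [361, 206], 12022)]
top [[426.3, 0.0, 258.5], [0.0, 426.3, 197.6], [0.0, 0.0, 1.0]] [[0.005, -0.993, 0.114, 0.414], [-1.0, -0.008, -0.02, -0.041], [0.021, -0.114, -0.993, 1.121], [0.0, 0.0, 0.0, 1.0]]
rotor_handle [(0.69, [311, 210], 1602)]
centrifuge [(0.79, [138, 205], 15957), (0.25, [309, 208], 1704)]
stand [(0.96, [299, 229], 422), (0.88, [288, 282], 2230), (0.63, [248, 213], 2085), (0.62, [379, 208], 2115)]
nose []
```

View pics/scene0.png

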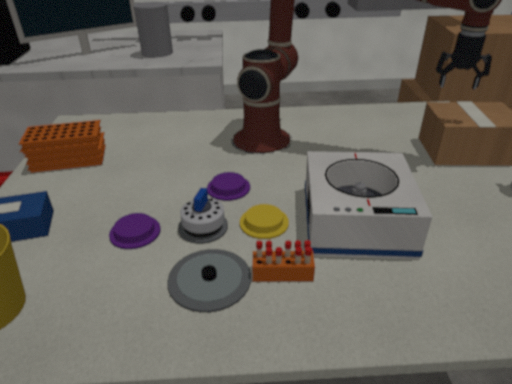

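View pics/top0.png

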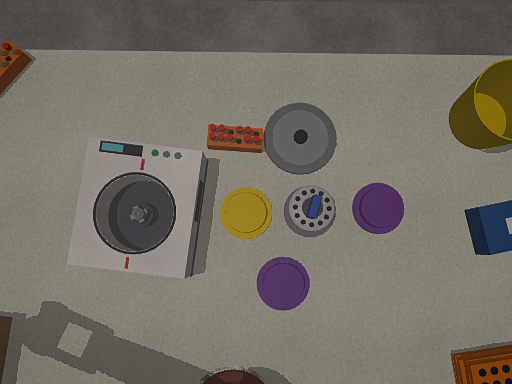

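Only one rotor is in view: top (314,206), scene (202,198). It has a blue bar and sits on the black/grey stand. The look-alikes are stand-type pads only: purple (378,208) and (283,283), and yellow (246,212), all in the top view. The drive is at top (139,213), with red marks at (142,164) and (127,263). Next I'll measure and make close crops.

```bash
cat > h.py <<'E'
from plant import *
import cv2, numpy as np
def cloud(n,d,T=None):
    c=camera_info(n);K=c["intrinsics"];T=c["world_from_camera"] if T is None else T
    v,u=np.mgrid[:384,:512]
    P=np.stack([(u-K[0][2])*d/K[0][0],(v-K[1][2])*d/K[1][1],d],-1)
    return P@np.array(T)[:3,:3].T+np.array(T)[:3,3]
def circ(x,y):
    A=np.c_[x,y,np.ones(len(x))];s=np.linalg.lstsq(A,x*x+y*y,rcond=None)[0]
    c=s[:2]/2;return c,np.sqrt(s[2]+c@c)
E
python3 - <<'E'
from h import *
for n in ["top","scene"]:
    p=cv2.imread(f"pics/{n}0.png");d=np.load(f"{n}0.npy");W=cloud(n,d);h=cv2.cvtColor(p,cv2.COLOR_BGR2HSV)
    ok=d>0
    roi=np.zeros(d.shape,bool)
    if n=="top": roi[170:240,280:345]=1
    else: roi[180:240,175:230]=1
    blue=(h[...,0]>100)&(h[...,0]<130)&(h[...,1]>140)&roi&ok
    B=W[blue]; zt=np.percentile(B[:,2],90); print(n,"blue",len(B),zt)
    T=B[abs(B[:,2]-zt)<.006]; (c,s,a)=cv2.minAreaRect((T[:,:2]*1000).astype(np.float32)); print(c,s,a,T[:,:2].mean(0),len(T))
    for lo,hi in [(.055,.072),(.075,.090)]:
        m=roi&ok&(W[...,2]>lo)&(W[...,2]<hi); q=W[m]; print(lo,hi,len(q),q.mean(0),cv2.minEnclosingCircle((q[:,:2]*1000).astype(np.float32)))
    # red marks
    red=((h[...,0]<8)|(h[...,0]>172))&(h[...,1]>120)&ok&(abs(W[...,2]-.13)<.02)&(W[...,1]>.08)
    k,l,st,ce=cv2.connectedComponentsWithStats(red.astype(np.uint8))
    for i in range(1,k):
        if st[i,4]>3: print("red",ce[i],st[i,4],W[l==i].mean(0))
    r2=np.zeros(d.shape,bool)
    if n=="top": r2[165:260,85:185]=1
    else:r2[155:205,320:402]=1
    for lo,hi in [(.035,.06),(.066,.082),(.09,.102),(.102,.12)]:
        m=r2&ok&(W[...,2]>lo)&(W[...,2]<hi);q=W[m]
        if len(q)>3:print(lo,len(q),q.mean(0),cv2.minEnclosingCircle((q[:,:2]*1000).astype(np.float32)))
    # hole rim: deck pixels hull of pixels below deck
    m=(r2&ok&(W[...,2]<.11)&(W[...,2]>.03));print("max",W[m][:,2].max())
p=cv2.imread("pics/top0.png");cv2.imwrite("pics/c1.png",np.hstack([cv2.resize(p[165:265,85:195],(440,400),interpolation=2),cv2.resize(p[170:245,275:350],(360,400),interpolation=2)]))
E
```

```text
top blue 169 0.11786996696744456
(510.74786376953125, -194.55467224121094) (17.640817642211914, 52.64028549194336) 72.19213104248047 [ 0.51041247 -0.19445718] 164
0.055 0.072 1230 [ 0.50909335 -0.19310274  0.0665947 ] ((511.1673583984375, -194.9988555908203), 58.065372467041016)
0.075 0.09 156 [ 0.51082599 -0.1900839   0.07848031] ((509.82342529296875, -193.94027709960938), 26.859676361083984)
red [141.88888889 164.07407407] 27 [0.60380594 0.21242364 0.13106222]
red [126.37931034 261.93103448] 29 [0.37672622 0.23937191 0.13103931]
0.035 3203 [0.49230825 0.23561242 0.04692194] ((490.6627502441406, 227.81243896484375), 88.81694030761719)
0.066 483 [0.49650859 0.24780879 0.07432038] ((490.9144287109375, 227.57521057128906), 88.9779281616211)
0.09 230 [0.50266098 0.26568094 0.09620725] ((490.7471008300781, 227.29769897460938), 88.98287200927734)
0.102 348 [0.50138345 0.26652388 0.10984412] ((491.0085754394531, 227.75692749023438), 88.99736022949219)
max 0.10997002747346474
scene blue 217 0.11644307566482404
(517.4237060546875, -193.6168975830078) (15.577921867370605, 48.162479400634766) 73.79440307617188 [ 0.52013173 -0.19353393] 79
0.055 0.072 736 [ 0.53382126 -0.19323131  0.06626353] ((514.3790283203125, -194.4322052001953), 58.45022964477539)
0.075 0.09 125 [ 0.5223461  -0.19042063  0.08042869] ((515.7545166015625, -194.1662139892578), 27.40477180480957)
red [368.4 202.6] 5 [0.61125558 0.2113058  0.13165465]
0.035 305 [0.42544164 0.25029349 0.05051401] ((441.2953796386719, 245.414306640625), 71.86157989501953)
0.066 316 [0.4290585  0.24972315 0.0742889 ] ((457.89739990234375, 238.17630004882812), 81.12300109863281)
0.09 317 [0.44540634 0.24440747 0.09596319] ((472.6165466308594, 233.4044647216797), 87.0328140258789)
0.102 458 [0.43790061 0.24623294 0.11049247] ((483.9925537109375, 228.44842529296875), 88.41637420654297)
max 0.10999400776936008
```

View pics/c1.png

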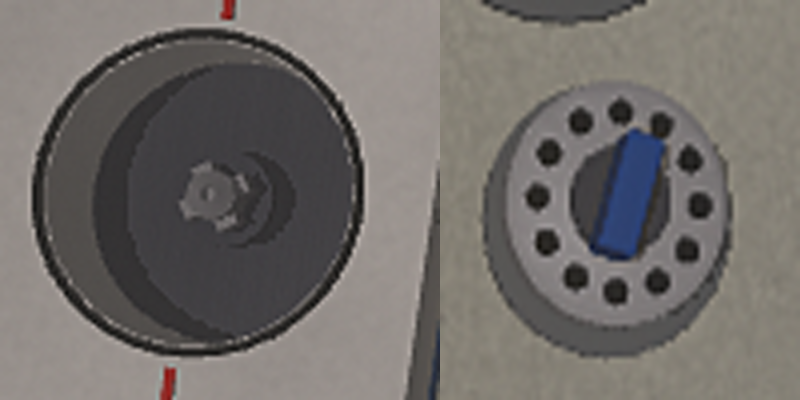

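The crop confirms the rotor: silver disc with a blue bar on the dark hub cap. Its centre is about (0.511,-0.195) with the bar at about -17.8°, and the bar top at z 0.117 matches the expected 0.116. The drive is at about (0.491,0.227) and the marks line at about -6.8°. I'll fly over the drive first for a wrist look, since it's on the way.

```bash
cat >> h.py <<'E'
from scipy.spatial.transform import Rotation as R
def pose():
    s=state();q=s["tool_rot"];return s["tool_pos"],R.from_quat([q[1],q[2],q[3],q[0]]),s
def yawdeg(r): x=r.as_matrix()[:,0]; return np.degrees(np.arctan2(x[1],x[0]))
def plan(tgt,yaw,step=.045):
    """yaw: world angle (deg) of tool x, tool down"""
    p,r,s=pose(); d=r.inv().apply(np.array(tgt)-p)
    y=np.radians(yaw); M=np.array([[np.cos(y),np.sin(y),0],[np.sin(y),-np.cos(y),0],[0,0,-1]]).T
    rv=(r.inv()*R.from_matrix(M)).as_rotvec()
    n=int(max(np.ceil(np.linalg.norm(d)/step),np.ceil(np.linalg.norm(rv)/.13),1))
    print("pos",p.round(4),"yaw",yawdeg(r).round(2),"tool d",d.round(4),"rv",rv.round(4),"n",n,"row",(d/n).round(4),(rv/n).round(4))
E
python3 -c "
from h import *
plan([.47,.235,.36],163.2)"
```

```text
pos [0.1798 0.5985 0.2313] yaw 163.28 tool d [-0.3825 -0.2647 -0.1287] rv [-0.0001  0.      0.0014] n 11 row [-0.0348 -0.0241 -0.0117] [-0.      0.      0.0001]
```

Request:
{"api": "step_arm", "payload": {"moves": [[-0.0348, -0.024, -0.0117, 0, 0, 0, 0.085], [-0.0348, -0.024, -0.0117, 0, 0, 0, 0.085], [-0.0348, -0.024, -0.0117, 0, 0, 0, 0.085], [-0.0348, -0.024, -0.0117, 0, 0, 0, 0.085], [-0.0348, -0.024, -0.0117, 0, 0, 0, 0.085], [-0.0348, -0.024, -0.0117, 0, 0, 0, 0.085], [-0.0348, -0.024, -0.0117, 0, 0, 0, 0.085], [-0.0348, -0.024, -0.0117, 0, 0, 0, 0.085]]}}

```text
time: 1.3
tool_pos: [0.392, 0.3331, 0.3257]
tool_rot: [0.0, 0.145, 0.989, 0.0]
contact_force: [0.1, -0.1, -0.2]
gripper_width: 0.996
```

Request:
{"api": "step_arm", "payload": {"moves": [[-0.0348, -0.024, -0.0117, 0, 0, 0, 0.085], [-0.0348, -0.024, -0.0117, 0, 0, 0, 0.085], [-0.0348, -0.024, -0.0117, 0, 0, 0, 0.085], [0, 0, 0, 0, 0, 0, 0.085], [0, 0, 0, 0, 0, 0, 0.085]]}}

```text
time: 1.8
tool_pos: [0.4708, 0.2351, 0.3602]
tool_rot: [0.0, 0.146, 0.989, 0.0]
contact_force: [-0.7, 0.2, -0.4]
gripper_width: 0.991
```

```bash
python3 - <<'E'
from h import *
p,r,s=pose();print(s["time"],p,yawdeg(r))
c=camera_info("wrist");np.save("w1T.npy",c["world_from_camera"])
q,d=grab_frame("wrist");cv2.imwrite("pics/w1.png",q[:,:,::-1]);np.save("w1.npy",d)
print(np.round(c["world_from_camera"],3).tolist(),c["intrinsics"][0])
E
```

```text
1.8 [0.47083434 0.23510702 0.36023302] 163.16844715652073
[[0.29, 0.911, 0.292, 0.397], [0.957, -0.276, -0.088, 0.258], [0.001, 0.305, -0.952, 0.502], [0.0, 0.0, 0.0, 1.0]] [320.60728914   0.         251.87915491]
```

View pics/w1.png

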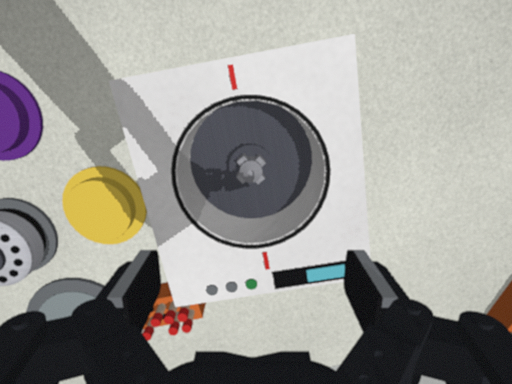

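The wrist view shows the drive at about (250,170) with its teeth visible, and red marks at (232,77) and (266,261). I'll measure the axis, marks line and tooth angle from it.

```bash
python3 - <<'E'
from h import *
T=np.load("w1T.npy");d=np.load("w1.npy");p=cv2.imread("pics/w1.png");W=cloud("wrist",d,T);h=cv2.cvtColor(p,cv2.COLOR_BGR2HSV)
red=((h[...,0]<8)|(h[...,0]>172))&(h[...,1]>120)&(abs(W[...,2]-.13)<.012)
k,l,st,ce=cv2.connectedComponentsWithStats(red.astype(np.uint8));ms=[]
for i in range(1,k):
    if st[i,4]>15:print(ce[i],st[i,4],W[l==i].mean(0)); ms.append(W[l==i].mean(0))
ms=np.array(ms);e=ms[1]-ms[0];print("ang",np.degrees(np.arctan2(e[1],e[0])))
roi=np.zeros(d.shape,bool);roi[140:205,220:285]=1
for lo,hi in [(.07,.08),(.088,.101),(.101,.12)]:
    m=roi&(W[...,2]>lo)&(W[...,2]<hi);q=W[m];print(lo,len(q),q.mean(0),cv2.minEnclosingCircle((q[:,:2]*1000).astype(np.float32)))
# rim circle: deck inner boundary
m=(W[...,2]<.118)&(W[...,2]>.03);r2=np.zeros(d.shape,bool);r2[90:255,165:335]=1
q=W[m&r2];print(cv2.minEnclosingCircle((q[:,:2]*1000).astype(np.float32)))
# rectify plane z=.097 around drive
K=camera_info("wrist")["intrinsics"];cx,cy=.491,.227
g=np.linspace(-.04,.04,480);X,Y=np.meshgrid(g,g) ; X=-X  # up=+x? row down=-x
Xw=cx+(-Y);Yw=cy+(-np.meshgrid(g,g)[0])
Pc=(np.stack([Xw,Yw,np.full_like(Xw,.097)],-1)-T[:3,3])@T[:3,:3]
u=Pc[...,0]/Pc[...,2]*K[0][0]+K[0][2];v=Pc[...,1]/Pc[...,2]*K[1][1]+K[1][2]
im=cv2.remap(p,u.astype(np.float32),v.astype(np.float32),cv2.INTER_CUBIC);im=cv2.convertScaleAbs(im,alpha=1.8)
cv2.circle(im,(240,240),126,(0,255,0),1);cv2.line(im,(240,0),(240,480),(0,255,0),1)
cv2.imwrite("pics/rect1.png",im)
E
```

```text
[232.03921569  76.48039216] 102 [0.37880663 0.24123836 0.13008235]
[265.59322034 260.08474576] 59 [0.60691225 0.21353477 0.12982038]
ang -6.924698761548128
0.07 824 [0.4879882  0.22846989 0.07377014] ((492.4811706542969, 227.17926025390625), 30.098438262939453)
0.088 223 [0.48842409 0.22839008 0.0950411 ] ((492.439453125, 226.88946533203125), 21.39100456237793)
0.101 398 [0.49143282 0.2274616  0.1064176 ] ((492.2806701660156, 226.9688262939453), 14.71293830871582)
((492.91162109375, 226.9723358154297), 89.3548355102539)
```

View pics/rect1.png

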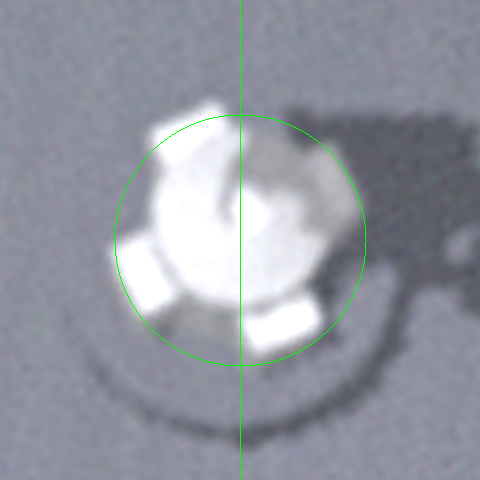

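Wrist results: drive axis at (0.492,0.227), flange, teeth and pilot radii 30/21/14.7 mm as given, marks at -6.9°. By sight the teeth sit at about 26° (mod 90), so the bar should mesh near +26°. Now to the rotor.

```bash
python3 -c "
from h import *
plan([.505,-.19,.27],162.2)"
```

```text
pos [0.4702 0.2358 0.3597] yaw 163.27 tool d [-0.156  -0.3977  0.0896] rv [ 0.0001 -0.0007  0.0186] n 10 row [-0.0156 -0.0398  0.009 ] [ 0.     -0.0001  0.0019]
```

Request:
{"api": "step_arm", "payload": {"moves": [[-0.0156, -0.0398, 0.009, 0, 0, 0.0019, 0.085], [-0.0156, -0.0398, 0.009, 0, 0, 0.0019, 0.085], [-0.0156, -0.0398, 0.009, 0, 0, 0.0019, 0.085], [-0.0156, -0.0398, 0.009, 0, 0, 0.0019, 0.085], [-0.0156, -0.0398, 0.009, 0, 0, 0.0019, 0.085], [-0.0156, -0.0398, 0.009, 0, 0, 0.0019, 0.085], [-0.0156, -0.0398, 0.009, 0, 0, 0.0019, 0.085], [-0.0156, -0.0398, 0.009, 0, 0, 0.0019, 0.085]]}}

```text
time: 2.65
tool_pos: [0.4958, -0.1053, 0.2871]
tool_rot: [-0.0, 0.152, 0.988, 0.0]
contact_force: [0.4, -0.2, 0.2]
gripper_width: 0.997
```

Request:
{"api": "step_arm", "payload": {"moves": [[-0.0156, -0.0398, 0.009, 0, 0, 0.0019, 0.085], [-0.0156, -0.0398, 0.009, 0, 0, 0.0019, 0.085], [0, 0, 0, 0, 0, 0, 0.085], [0, 0, 0, 0, 0, 0, 0.085]]}}

```text
time: 3.05
tool_pos: [0.5016, -0.1898, 0.269]
tool_rot: [-0.001, 0.155, 0.988, 0.001]
contact_force: [-0.2, 0.1, 0.6]
gripper_width: 0.992
```

```bash
python3 - <<'E'
from h import *
p,r,s=pose();print(s["time"],p,yawdeg(r))
T=np.array(camera_info("wrist")["world_from_camera"])
q,d=grab_frame("wrist");cv2.imwrite("pics/w2.png",q[:,:,::-1]);np.save("w2.npy",d)
cut=cut_out("wrist","rotor_handle");print([(c["conf"],c["point"]) for c in cut])
W=cloud("wrist",d,T);h=cv2.cvtColor(q,cv2.COLOR_RGB2HSV)
b=(h[...,0]>100)&(h[...,0]<130)&(h[...,1]>120)&(W[...,2]>.108)&(W[...,2]<.125)&(np.hypot(W[...,0]-.51,W[...,1]+.195)<.06)
B=W[b];print(len(B),B.mean(0),cv2.minAreaRect((B[:,:2]*1000).astype(np.float32)))
for lo,hi in [(.058,.071),(.072,.082)]:
    m=(W[...,2]>lo)&(W[...,2]<hi)&(np.hypot(W[...,0]-.51,W[...,1]+.195)<.08);Q=W[m];print(lo,len(Q),cv2.minEnclosingCircle((Q[:,:2]*1000).astype(np.float32)))
E
```

```text
3.05 [ 0.50156439 -0.18975415  0.26895297] 162.21514311688216
[(0.55, [248.6, 171.4])]
1125 [ 0.51024917 -0.19320995  0.11429904] ((511.72698974609375, -194.01083374023438), (19.51103973388672, 54.93421936035156), 72.53791809082031)
0.058 5992 ((512.4985961914062, -193.99037170410156), 58.054264068603516)
0.072 818 ((510.6046447753906, -193.73365783691406), 26.974794387817383)
```

View pics/w2.png

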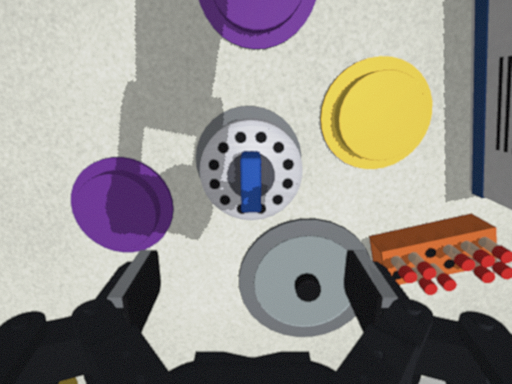

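The choice is confirmed: the blue bar is at (251,182), and the centre comes out at (0.5118,-0.194) with the bar at -17.5°. Descending to grasp.

```bash
python3 -c "
from h import *
plan([.5118,-.194,.084],162.5,.03)"
```

```text
pos [ 0.502  -0.189   0.2701] yaw 162.33 tool d [-0.0109 -0.0018  0.1861] rv [ 0.0005 -0.     -0.0031] n 7 row [-0.0016 -0.0003  0.0266] [ 0.0001 -0.     -0.0004]
```

Request:
{"api": "step_arm", "payload": {"moves": [[-0.0054, -0.0009, 0.0267, 0, 0, -0.003, 0.085], [-0.0054, -0.0009, 0.0267, 0, 0, 0, 0.085], [0, 0, 0.0267, 0, 0, 0, 0.085], [0, 0, 0.0267, 0, 0, 0, 0.085], [0, 0, 0.0267, 0, 0, 0, 0.085], [0, 0, 0.026, 0, 0, 0, 0.085], [0, 0, 0.0265, 0, 0, 0, 0.085], [0, 0, 0, 0, 0, 0, 0.085]]}}

```text
time: 3.95
tool_pos: [0.5091, -0.1925, 0.0803]
tool_rot: [-0.004, 0.152, 0.988, 0.001]
contact_force: [-0.4, 0.5, -0.6]
gripper_width: 0.993
```

Request:
{"api": "step_arm", "payload": {"moves": [[0, 0, 0, 0, 0, 0, 0.06], [0, 0, 0, 0, 0, 0, 0.04], [0, 0, 0, 0, 0, 0, 0.02], [0, 0, 0, 0, 0, 0, 0.0], [0, 0, 0, 0, 0, 0, 0.0], [0, 0, 0, 0, 0, 0, 0.0]]}}

```text
time: 4.55
tool_pos: [0.5124, -0.1958, 0.0854]
tool_rot: [0.001, 0.153, 0.988, 0.0]
contact_force: [0.7, 2.9, 6.1]
gripper_width: 0.22
```

Request:
{"api": "step_arm", "payload": {"moves": [[0, 0, 0, 0, 0, 0, 0.0], [0, 0, 0, 0, 0, 0, 0.0], [0, 0, -0.005, 0, 0, 0, 0.0], [0, 0, -0.01, 0, 0, 0, 0.0], [0, 0, -0.01, 0, 0, 0, 0.0], [0, 0, 0, 0, 0, 0, 0.0]]}}

```text
time: 5.15
tool_pos: [0.5123, -0.1964, 0.1108]
tool_rot: [0.001, 0.153, 0.988, -0.001]
contact_force: [0.7, -0.1, -5.5]
gripper_width: 0.225
```

```bash
python3 - <<'E'
from h import *
p,r,s=pose();print(s["time"],p,yawdeg(r),s["contact_force"],s["ft_torque"],s["gripper_width"],r.as_matrix()[:,2])
q,d=grab_frame("wrist");cv2.imwrite("pics/w3.png",q[:,:,::-1])
E
```

```text
5.15 [ 0.51233951 -0.19637053  0.11077427] 162.36064942680224 [ 0.66677674 -0.05887998 -5.54220399] [-0.05217752  0.0032534  -0.03053268] 0.2247167457598492 [ 0.00257843 -0.00161781 -0.99999537]
```

View pics/w3.png

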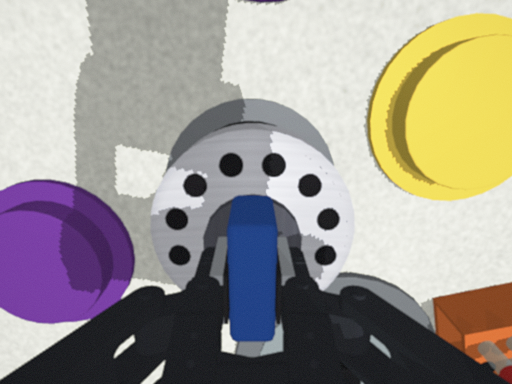

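Grasped and lifted, with a load of 5.5 N (about 0.56 kg). The bar is central in the pads at about (252,270). The foot is 55.5 mm below the TCP. Next: lift, carry it over the drive and turn it to the mesh angle of about 26°.

Request:
{"api": "step_arm", "payload": {"moves": [[0, 0, -0.03, 0, 0, 0, 0.0], [0, 0, -0.04, 0, 0, 0, 0.0], [0, 0, -0.04, 0, 0, 0, 0.0], [0, 0, -0.01, 0, 0, 0, 0.0]]}}

```text
time: 5.6
tool_pos: [0.5137, -0.197, 0.2347]
tool_rot: [0.004, 0.153, 0.988, -0.002]
contact_force: [1.9, -1.2, -4.1]
gripper_width: 0.218
```

```bash
python3 -c "
from h import *
plan([.492,.226,.23],162.4,.036)"
```

```text
pos [ 0.5137 -0.197   0.2347] yaw 162.36 tool d [0.1489 0.3966 0.0025] rv [-0.0019  0.0094 -0.0006] n 12 row [0.0124 0.033  0.0002] [-0.0002  0.0008 -0.0001]
```

Request:
{"api": "step_arm", "payload": {"moves": [[0.006, 0.017, 0, 0, 0, 0, 0.0], [0.0124, 0.033, 0, 0, 0, 0, 0.0], [0.0124, 0.033, 0, 0, 0, 0, 0.0], [0.0124, 0.033, 0, 0, 0, 0, 0.0], [0.0124, 0.033, 0, 0, 0, 0, 0.0], [0.0124, 0.033, 0, 0, 0, 0, 0.0], [0.0124, 0.033, 0, 0, 0, 0, 0.0], [0.0124, 0.033, 0, 0, 0, 0, 0.0]]}}

```text
time: 6.4
tool_pos: [0.496, 0.0708, 0.2255]
tool_rot: [-0.003, 0.153, 0.988, -0.0]
contact_force: [1.1, 1.1, -4.0]
gripper_width: 0.223
```

Request:
{"api": "step_arm", "payload": {"moves": [[0.0124, 0.033, 0, 0, 0, 0, 0.0], [0.0124, 0.033, 0, 0, 0, 0, 0.0], [0.0124, 0.033, 0, 0, 0, 0, 0.0], [0.0124, 0.033, 0, 0, 0, 0, 0.0], [0.006, 0.015, 0, 0, 0, 0, 0.0], [0, 0, 0, 0, 0, 0, 0.0], [0, 0, 0, 0, 0, 0, 0]]}}

```text
time: 7.1
tool_pos: [0.4887, 0.2253, 0.227]
tool_rot: [-0.001, 0.153, 0.988, -0.001]
contact_force: [-0.4, -0.8, -4.2]
gripper_width: 0.225
```

Request:
{"api": "step_arm", "payload": {"moves": [[0, 0, 0, 0, 0, -0.06, 0.0], [0, 0, 0, 0, 0, -0.11, 0.0], [0, 0, 0, 0, 0, -0.12, 0.0], [0, 0, 0, 0, 0, -0.12, 0.0], [0, 0, 0, 0, 0, -0.12, 0.0], [0, 0, 0, 0, 0, -0.12, 0.0], [0, 0, 0, 0, 0, -0.11, 0.0], [0, 0, 0, 0, 0, 0, 0.0]]}}

```text
time: 7.9
tool_pos: [0.4896, 0.2243, 0.2282]
tool_rot: [-0.001, -0.223, 0.975, -0.0]
contact_force: [-0.1, -0.5, -5.0]
gripper_width: 0.224
```

```bash
python3 -c "
from h import *
plan([.492,.226,.172],206,.036)
p,r,s=pose();print(s['time'],s['joint_pos'],s['contact_force'],s['ft_torque'],s['gripper_width'])
for n in ['top','scene','wrist']:
    q,d=grab_frame(n);cv2.imwrite('pics/'+n+'4.png',q[:,:,::-1])
"
```

```text
pos [0.4896 0.2243 0.2282] yaw -154.22 tool d [-0.003   0.0005  0.0562] rv [-0.0003 -0.0013 -0.0038] n 2 row [-0.0015  0.0003  0.0281] [-0.0001 -0.0007 -0.0019]
7.9 [ 2.91559120e-01 -1.52244238e-01  1.81577963e+00 -4.84709971e-04
  1.47932359e+00 -1.72914654e+00] [-0.07558658 -0.4868195  -5.02006298] [-0.08945541 -0.04085876 -0.0157551 ] 0.2241051259955263
```

View pics/wrist4.png

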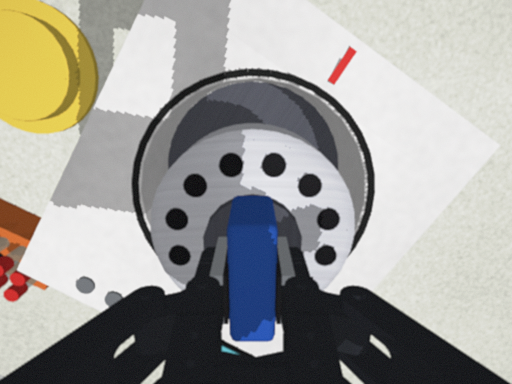

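View pics/scene4.png

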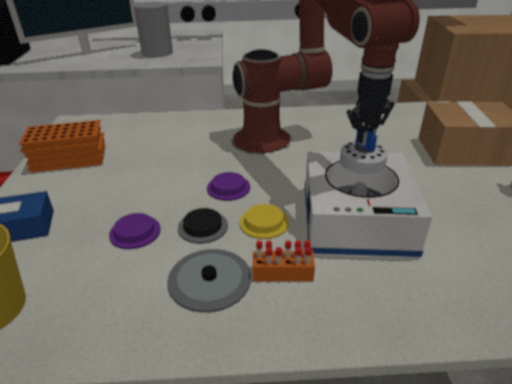

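The wrist view shows the rotor held centrally (bar at (252,270)) above the bowl, and the scene view shows it clear of the deck. Descending over the nose slowly while watching force.

Request:
{"api": "step_arm", "payload": {"moves": [[-0.0015, 0.0004, 0.018, 0, 0, 0, 0.0], [-0.0015, 0, 0.018, 0, 0, 0, 0.0], [0, 0, 0.014, 0, 0, 0, 0.0], [0, 0, 0, 0, 0, 0, 0.0], [0, 0, 0, 0, 0, 0, 0.0]]}}

```text
time: 8.55
tool_pos: [0.4921, 0.2272, 0.1789]
tool_rot: [-0.0, -0.224, 0.975, -0.0]
contact_force: [-0.5, -0.5, -3.7]
gripper_width: 0.222
```

Request:
{"api": "step_arm", "payload": {"moves": [[0, 0, 0.003, 0, 0, 0, 0.0], [0, 0, 0.003, 0, 0, 0, 0.0], [0, 0, 0.003, 0, 0, 0, 0.0], [0, 0, 0, 0, 0, 0, 0.0]]}}

```text
time: 8.95
tool_pos: [0.492, 0.2273, 0.1696]
tool_rot: [-0.0, -0.224, 0.975, -0.0]
contact_force: [0.5, 1.2, -5.1]
gripper_width: 0.225
```

Request:
{"api": "step_arm", "payload": {"moves": [[0, 0, 0.002, 0, 0, 0.05, 0.0], [0, 0, 0.002, 0, 0, 0.05, 0.0], [0, 0, 0.002, 0, 0, 0, 0.0], [0, 0, 0.002, 0, 0, 0, 0.0], [0, 0, 0, 0, 0, 0, 0.0]]}}

```text
time: 9.45
tool_pos: [0.492, 0.2273, 0.1616]
tool_rot: [-0.0, -0.176, 0.984, -0.0]
contact_force: [-0.2, -1.1, -5.1]
gripper_width: 0.219
```

Request:
{"api": "step_arm", "payload": {"moves": [[0, 0, 0.002, 0, 0, 0, 0.0], [0, 0, 0.002, 0, 0, 0, 0.0], [0, 0, 0, 0, 0, 0, 0.0]]}}

```text
time: 9.75
tool_pos: [0.4921, 0.2273, 0.1577]
tool_rot: [-0.0, -0.175, 0.985, -0.0]
contact_force: [-0.2, -0.0, -5.7]
gripper_width: 0.222
```

Request:
{"api": "step_arm", "payload": {"moves": [[0, 0, 0.002, 0, 0, 0, 0.0], [0, 0, 0.002, 0, 0, 0, 0.0], [0, 0, 0, 0, 0, 0, 0.0]]}}

```text
time: 10.05
tool_pos: [0.4921, 0.2273, 0.1536]
tool_rot: [-0.0, -0.175, 0.985, -0.0]
contact_force: [0.8, 0.1, -4.1]
gripper_width: 0.222
```

Request:
{"api": "step_arm", "payload": {"moves": [[0, 0, 0.001, 0, 0, 0, 0.0], [0, 0, 0, 0, 0, 0, 0.0]]}}

```text
time: 10.25
tool_pos: [0.4922, 0.2273, 0.1529]
tool_rot: [-0.0, -0.175, 0.985, -0.0]
contact_force: [-0.2, 0.0, -5.0]
gripper_width: 0.223
```

Request:
{"api": "step_arm", "payload": {"moves": [[0, 0, 0.0005, 0, 0, 0, 0.0], [0, 0, 0, 0, 0, 0, 0.0]]}}

```text
time: 10.45
tool_pos: [0.4922, 0.2274, 0.1525]
tool_rot: [-0.0, -0.175, 0.985, 0.0]
contact_force: [0.3, -0.5, -5.3]
gripper_width: 0.222
```

Request:
{"api": "step_arm", "payload": {"moves": [[0, 0, 0.0005, 0, 0, 0, 0.0], [0, 0, 0, 0, 0, 0, 0.0]]}}

```text
time: 10.65
tool_pos: [0.4923, 0.2274, 0.1523]
tool_rot: [0.0, -0.175, 0.985, 0.0]
contact_force: [0.4, -0.0, -3.9]
gripper_width: 0.225
```

Request:
{"api": "step_arm", "payload": {"moves": [[0, 0, 0.0005, 0, 0, 0, 0.0], [0, 0, 0, 0, 0, 0, 0.0]]}}

```text
time: 10.85
tool_pos: [0.4924, 0.2274, 0.152]
tool_rot: [0.0, -0.175, 0.985, 0.0]
contact_force: [-0.5, -0.3, -1.1]
gripper_width: 0.23
```

Request:
{"api": "step_arm", "payload": {"moves": [[0, 0, 0.0005, 0, 0, 0, 0.0], [0, 0, 0, 0, 0, 0, 0.0]]}}

```text
time: 11.05
tool_pos: [0.4925, 0.2274, 0.1517]
tool_rot: [0.0, -0.175, 0.985, 0.0]
contact_force: [-2.2, 0.7, 0.4]
gripper_width: 0.224
```

Request:
{"api": "step_arm", "payload": {"moves": [[0, 0, 0.0005, 0, 0, 0, 0.0], [0, 0, 0, 0, 0, 0, 0.0]]}}

```text
time: 11.25
tool_pos: [0.4926, 0.2275, 0.1513]
tool_rot: [0.0, -0.175, 0.985, 0.0]
contact_force: [-1.1, -0.3, 2.2]
gripper_width: 0.226
```

Contact at the tooth tops, as predicted (foot z about 0.097), with about 7-8 N on the drive. Now rocking about the shaft.

Request:
{"api": "step_arm", "payload": {"moves": [[0, 0, 0, 0, 0, -0.025, 0.0], [0, 0, 0, 0, 0, -0.025, 0.0], [0, 0, 0, 0, 0, 0, 0.0]]}}

```text
time: 11.55
tool_pos: [0.4924, 0.2272, 0.1496]
tool_rot: [0.0, -0.2, 0.98, -0.0]
contact_force: [2.5, -0.2, -3.3]
gripper_width: 0.221
```

Request:
{"api": "step_arm", "payload": {"moves": [[0, 0, 0, 0, 0, -0.025, 0.0], [0, 0, 0, 0, 0, -0.025, 0.0], [0, 0, 0, 0, 0, 0, 0.0]]}}

```text
time: 11.85
tool_pos: [0.492, 0.2271, 0.1497]
tool_rot: [-0.0, -0.225, 0.974, -0.0]
contact_force: [2.9, -0.9, -6.0]
gripper_width: 0.224
```

Request:
{"api": "step_arm", "payload": {"moves": [[0, 0, 0, 0, 0, -0.02, 0.0], [0, 0, 0, 0, 0, -0.02, 0.0], [0, 0, 0, 0, 0, 0, 0.0]]}}

```text
time: 12.15
tool_pos: [0.4922, 0.2271, 0.1502]
tool_rot: [-0.0, -0.244, 0.97, -0.0]
contact_force: [1.7, -0.2, -6.8]
gripper_width: 0.22
```

```bash
python3 -c "
from h import *
p,r,s=pose();print(p,yawdeg(r),s['contact_force'],s['ft_torque'])"
```

```text
[0.49217745 0.22713545 0.15016315] -151.77041602510758 [ 1.66625266 -0.219237   -6.78347204] [-0.16396333 -0.49674482 -0.08385648]
```

Request:
{"api": "step_arm", "payload": {"moves": [[0, 0, 0.001, 0, 0, 0.02, 0.0], [0, 0, 0.001, 0, 0, 0.02, 0.0], [0, 0, 0, 0, 0, 0, 0.0]]}}

```text
time: 12.45
tool_pos: [0.4921, 0.2274, 0.1486]
tool_rot: [-0.0, -0.224, 0.975, 0.0]
contact_force: [1.2, -0.9, -4.3]
gripper_width: 0.229
```

```bash
python3 -c "
from h import *
p,r,s=pose();print(p,yawdeg(r),s['contact_force'],s['ft_torque'])"
```

```text
[0.49211531 0.22741863 0.14856425] -154.1228048408802 [ 1.17737017 -0.94401449 -4.2987331 ] [-0.17749447 -0.17238405 -0.03677443]
```

It dropped past the tooth tops (TCP 0.1486 against 0.1525), so the splines appear to be entering. Easing down.

Request:
{"api": "step_arm", "payload": {"moves": [[0, 0, 0.0015, 0, 0, 0, 0.0], [0, 0, 0.0015, 0, 0, 0, 0.0], [0, 0, 0, 0, 0, 0, 0.0]]}}

```text
time: 12.75
tool_pos: [0.4921, 0.2273, 0.1452]
tool_rot: [-0.0, -0.224, 0.975, 0.0]
contact_force: [0.3, 0.1, -4.9]
gripper_width: 0.226
```

Request:
{"api": "step_arm", "payload": {"moves": [[0, 0, 0.0015, 0, 0, 0, 0.0], [0, 0, 0.0015, 0, 0, 0, 0.0], [0, 0, 0, 0, 0, 0, 0.0]]}}

```text
time: 13.05
tool_pos: [0.4922, 0.2273, 0.1422]
tool_rot: [-0.0, -0.224, 0.975, 0.0]
contact_force: [0.3, -0.0, -4.2]
gripper_width: 0.226
```

Request:
{"api": "step_arm", "payload": {"moves": [[0, 0, 0.0015, 0, 0, 0, 0.0], [0, 0, 0.0015, 0, 0, 0, 0.0], [0, 0, 0, 0, 0, 0, 0.0]]}}

```text
time: 13.35
tool_pos: [0.4922, 0.2273, 0.1392]
tool_rot: [-0.0, -0.224, 0.975, 0.0]
contact_force: [0.9, -1.4, -4.8]
gripper_width: 0.222
```

Request:
{"api": "step_arm", "payload": {"moves": [[0, 0, 0.0015, 0, 0, 0, 0.0], [0, 0, 0.0015, 0, 0, 0, 0.0], [0, 0, 0, 0, 0, 0, 0.0]]}}

```text
time: 13.65
tool_pos: [0.4922, 0.2273, 0.1362]
tool_rot: [-0.0, -0.224, 0.975, -0.0]
contact_force: [0.3, -0.5, -5.4]
gripper_width: 0.225
```

Request:
{"api": "step_arm", "payload": {"moves": [[0, 0, 0.0015, 0, 0, 0, 0.0], [0, 0, 0.0015, 0, 0, 0, 0.0], [0, 0, 0, 0, 0, 0, 0.0]]}}

```text
time: 13.95
tool_pos: [0.4922, 0.2273, 0.1332]
tool_rot: [-0.0, -0.224, 0.975, -0.0]
contact_force: [1.4, -0.1, -6.2]
gripper_width: 0.229
```

Request:
{"api": "step_arm", "payload": {"moves": [[0, 0, 0.001, 0, 0, 0, 0.0], [0, 0, 0.001, 0, 0, 0, 0.0], [0, 0, 0, 0, 0, 0, 0.0]]}}

```text
time: 14.25
tool_pos: [0.4922, 0.2273, 0.1314]
tool_rot: [-0.0, -0.224, 0.975, -0.0]
contact_force: [0.0, -0.9, -5.1]
gripper_width: 0.224
```

Request:
{"api": "step_arm", "payload": {"moves": [[0, 0, 0.001, 0, 0, 0, 0.0], [0, 0, 0, 0, 0, 0, 0.0]]}}

```text
time: 14.45
tool_pos: [0.4922, 0.2273, 0.1305]
tool_rot: [0.0, -0.224, 0.975, -0.0]
contact_force: [1.2, -1.0, -5.0]
gripper_width: 0.224
```

Request:
{"api": "step_arm", "payload": {"moves": [[0, 0, 0.0008, 0, 0, 0, 0.0], [0, 0, 0, 0, 0, 0, 0.0]]}}

```text
time: 14.65
tool_pos: [0.4923, 0.2274, 0.1304]
tool_rot: [0.0, -0.224, 0.975, -0.0]
contact_force: [-1.6, -1.3, 0.2]
gripper_width: 0.226
```

Request:
{"api": "step_arm", "payload": {"moves": [[0, 0, 0.0008, 0, 0, 0, 0.0], [0, 0, 0, 0, 0, 0, 0.0]]}}

```text
time: 14.85
tool_pos: [0.4924, 0.2274, 0.1304]
tool_rot: [0.0, -0.224, 0.975, -0.0]
contact_force: [-4.3, -1.9, 5.1]
gripper_width: 0.222
```

Request:
{"api": "step_arm", "payload": {"moves": [[0, 0, 0.0008, 0, 0, 0, 0.0], [0, 0, 0, 0, 0, 0, 0.0]]}}

```text
time: 15.05
tool_pos: [0.4925, 0.2275, 0.1304]
tool_rot: [0.0, -0.224, 0.975, -0.0]
contact_force: [-7.3, -2.3, 8.8]
gripper_width: 0.227
```

Fully home: it stops hard at TCP 0.1304, against 0.1305 predicted. I'll reduce the press, then turn rotor and drive to the marks: bar from +26° to -6.9°, which is +0.574 rad about tool z.

Request:
{"api": "step_arm", "payload": {"moves": [[0, 0, -0.0012, 0, 0, 0, 0.0], [0, 0, 0, 0, 0, 0.03, 0.0], [0, 0, 0, 0, 0, 0.04, 0.0], [0, 0, 0, 0, 0, 0.04, 0.0], [0, 0, 0, 0, 0, 0, 0.0]]}}

```text
time: 15.55
tool_pos: [0.4929, 0.2272, 0.1303]
tool_rot: [0.001, -0.17, 0.985, -0.0]
contact_force: [-2.7, -3.3, 4.6]
gripper_width: 0.225
```

```bash
python3 -c "
from h import *
p,r,s=pose();print(p,yawdeg(r),s['contact_force'],s['ft_torque'])"
```

```text
[0.49288781 0.2272408  0.1303409 ] -160.37850675687125 [-2.71430104 -3.34978244  4.60844569] [-0.57879633  0.33592073 -0.00475171]
```

Request:
{"api": "step_arm", "payload": {"moves": [[0, 0, 0, 0, 0, 0.05, 0.0], [0, 0, 0, 0, 0, 0.05, 0.0], [0, 0, 0, 0, 0, 0.05, 0.0], [0, 0, 0, 0, 0, 0.05, 0.0]]}}

```text
time: 15.95
tool_pos: [0.4929, 0.2272, 0.1303]
tool_rot: [0.001, -0.071, 0.997, -0.0]
contact_force: [-2.1, -3.0, 4.7]
gripper_width: 0.226
```

```bash
python3 -c "
from h import *
p,r,s=pose();print(p,yawdeg(r),s['contact_force'],s['ft_torque'])"
```

```text
[0.49294707 0.22718804 0.13034809] -171.88173117296213 [-2.07506357 -3.03284525  4.74213941] [-0.59680307  0.26649094  0.18719863]
```

A torque of 0.19 Nm matches the brake, so the drive is turning with the rotor.

Request:
{"api": "step_arm", "payload": {"moves": [[0, 0, 0, 0, 0, 0.06, 0.0], [0, 0, 0, 0, 0, 0.06, 0.0], [0, 0, 0, 0, 0, 0.06, 0.0], [0, 0, 0, 0, 0, 0.05, 0.0], [0, 0, 0, 0, 0, 0.02, 0.0], [0, 0, 0, 0, 0, 0, 0.0], [0, 0, 0, 0, 0, 0, 0.0]]}}

```text
time: 16.65
tool_pos: [0.493, 0.2271, 0.1303]
tool_rot: [0.001, 0.053, 0.999, -0.0]
contact_force: [-2.2, -3.9, 5.7]
gripper_width: 0.228
```

```bash
cat > chk.py <<'E'
from h import *
import sys
t=sys.argv[1]
p,r,s=pose();print(s['time'],p,yawdeg(r),s['contact_force'],s['ft_torque'],s['gripper_width'])
for n in sys.argv[2:]:
    T=np.array(camera_info(n)["world_from_camera"]);q,d=grab_frame(n);cv2.imwrite(f'pics/{n}{t}.png',q[:,:,::-1]);W=cloud(n,d,T);h=cv2.cvtColor(q,cv2.COLOR_RGB2HSV)
    near=np.hypot(W[...,0]-.492,W[...,1]-.227)
    b=(h[...,0]>100)&(h[...,0]<130)&(h[...,1]>120)&(near<.05)&(W[...,2]>.155)&(W[...,2]<.17)
    B=W[b]
    if len(B)>20: print(n,"bar",len(B),B.mean(0),cv2.minAreaRect((B[:,:2]*1000).astype(np.float32)))
    red=((h[...,0]<8)|(h[...,0]>172))&(h[...,1]>120)&(abs(W[...,2]-.13)<.012)&(near<.16)
    k,l,st,ce=cv2.connectedComponentsWithStats(red.astype(np.uint8))
    M=[W[l==i].mean(0) for i in range(1,k) if st[i,4]>12]
    for i in M: print("mark",i)
    if len(M)==2: e=M[1]-M[0];print("ang",np.degrees(np.arctan2(e[1],e[0])))
E
python3 chk.py 5 wrist top
```

```text
16.65 [0.49296844 0.2270988  0.13030398] 173.86903277812326 [-2.18808975 -3.93645948  5.73385549] [-0.7474544   0.31289725  0.01474948] 0.22752268103060036
wrist bar 5691 [0.48940276 0.2279915  0.15944181] ((492.3652648925781, 227.8946075439453), (20.342693328857422, 55.97710037231445), 84.28582000732422)
mark [0.38765566 0.2400325  0.13007587]
mark [0.60393195 0.21258984 0.13041637]
```

View pics/wrist5.png

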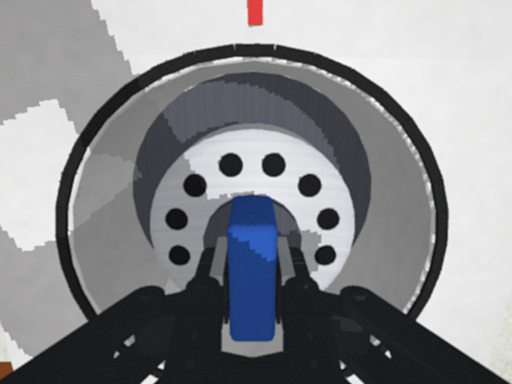

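The wrist view shows the bar (253,270) pointing at the front mark (255,10), with bar at about -6.0° and the marks at -6.9°. I'll trim by 0.014 rad, reduce the press, check again and release.

Request:
{"api": "step_arm", "payload": {"moves": [[0, 0, 0, 0, 0, 0.014, 0.0], [0, 0, 0, 0, 0, 0, 0.0], [0, 0, -0.001, 0, 0, 0, 0.0], [0, 0, -0.0003, 0, 0, 0, 0.0], [0, 0, 0, 0, 0, 0, 0.0]]}}

```text
time: 17.25
tool_pos: [0.4927, 0.2271, 0.1304]
tool_rot: [0.001, 0.061, 0.998, -0.0]
contact_force: [1.9, -2.5, -2.0]
gripper_width: 0.227
```

```bash
python3 chk.py 6 wrist top
```

```text
17.25 [0.49274924 0.22707282 0.13038201] 173.0397525931523 [ 1.91427024 -2.49382711 -2.0362426 ] [-0.76911272 -0.53813507  0.15755851] 0.22655627960497832
wrist bar 5687 [0.48919102 0.22803246 0.15948722] ((492.22833251953125, 227.88348388671875), (20.362117767333984, 55.88344955444336), 83.54440307617188)
mark [0.38748914 0.24014895 0.1301482 ]
mark [0.60391852 0.21257158 0.13048706]
```

Request:
{"api": "step_arm", "payload": {"moves": [[0, 0, 0, 0, 0, 0, 0.03], [0, 0, 0, 0, 0, 0, 0.045], [0, 0, 0, 0, 0, 0, 0.06], [0, 0, 0, 0, 0, 0, 0.06], [0, 0, 0, 0, 0, 0, 0.06], [0, 0, -0.01, 0, 0, 0, 0.06], [0, 0, -0.02, 0, 0, 0, 0.06], [0, 0, -0.03, 0, 0, 0, 0.06]]}}

```text
time: 18.15
tool_pos: [0.491, 0.227, 0.1899]
tool_rot: [-0.002, 0.061, 0.998, -0.001]
contact_force: [0.2, -0.1, -0.4]
gripper_width: 0.702
```

Request:
{"api": "step_arm", "payload": {"moves": [[0, 0, -0.04, 0, 0, 0, 0.085], [0, 0, -0.03, 0, 0, 0, 0.085], [0, 0, -0.02, 0, 0, 0, 0.085], [0, 0, 0, 0, 0, 0, 0.085], [0, 0, 0, 0, 0, 0, 0.085]]}}

```text
time: 18.65
tool_pos: [0.4922, 0.2274, 0.2808]
tool_rot: [0.0, 0.061, 0.998, 0.0]
contact_force: [-0.5, -0.6, 0.5]
gripper_width: 0.996
```

```bash
python3 chk.py 7 wrist top scene
```

```text
18.65 [0.4922192  0.22736504 0.2807554 ] 173.0202393909846 [-0.4973128  -0.61595165  0.5133852 ] [-0.02379632  0.02069509 -0.00034987] 0.9955627848843414
wrist bar 1397 [0.49067768 0.2275255  0.15938459] ((491.84967041015625, 227.1231231689453), (19.47591209411621, 55.31770324707031), 83.2486801147461)
mark [0.37871293 0.24111312 0.13003394]
mark [0.60717454 0.21349928 0.12987828]
ang -6.891829223135055
top bar 82 [0.47313881 0.22777528 0.1600016 ] ((473.24908447265625, 228.21734619140625), (20.235136032104492, 20.572711944580078), 80.98553466796875)
mark [0.60389841 0.21254366 0.13059288]
mark [0.37625198 0.23951213 0.13058006]
ang 173.2438601887687
scene bar 82 [0.50023318 0.22284103 0.15973496] ((498.22613525390625, 223.42466735839844), (17.81163215637207, 47.335845947265625), 84.56991577148438)
```

View pics/wrist7.png

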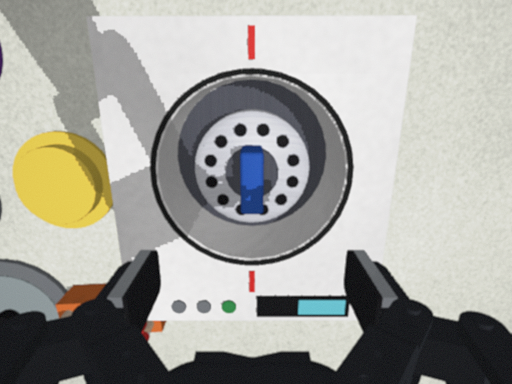

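View pics/scene7.png

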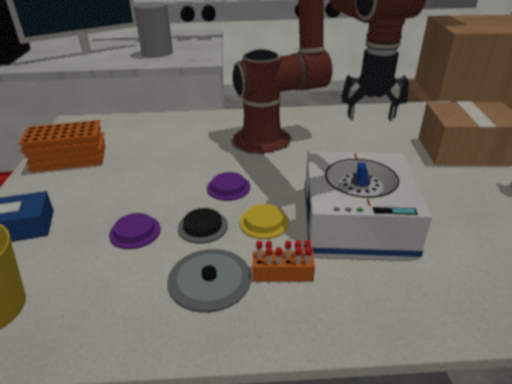

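The wrist view shows the bar (251,180) in line with both marks, (251,42) and (251,281): -6.75° against -6.89°. The rotor is level and home, and the gripper is clear. The rack, lid and pads are where they were in the scene view.

```bash
python3 -c "
from plant import *
print(job_done(), state()['time'])"
```

```text
the job is handed in; nothing more can be done
the job is handed in; nothing more can be done
```

The rotor is on the centrifuge drive, fully home, with the handle bar lined up on the red marks. I handed the job in after about 19 s of the 72 s allowed.

- **Meshing:** I lowered it onto the tooth tops with about 8 N and rocked it about the shaft until it dropped through. It then eased down to a firm stop at TCP height 0.1304 m, against 0.1305 m expected for home. My readings put about 14 N on the drive at most, well under the 45 N limit.
- **Turning:** I turned rotor and drive together by about 33°. The measured torque of about 0.19 Nm matched the drive's brake, which confirms the splines were engaged.
- **Alignment after letting go:** the bar is at -6.75° and the marks at -6.89°, both from the wrist camera.
- **Surroundings:** the gripper is clear and touching nothing. The rack, lid and pads look unmoved in the scene picture, though I did not measure their positions.
- **Checks that disagreed:** on the stand, the scene camera put the rotor about 5 mm farther out in x than the other two cameras, so I used the wrist camera. After letting go, the gripper hid part of the bar from the top camera and the scene camera's bar reading was about 6 mm farther out in x, so only the wrist camera's final angle is reliable.

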